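# Find the tired spring mount and drop its tag

## Task

Three spring mounts are bolted in a row on the bench board: with a fingertip, press the pad of each in turn, from the robot's left to its right, until it clearly gives, to find the softest spring. Push only that mount's metal tag down until it lies level, then slowly press its pad once more, all the way down, as the check, let go and move clear. Leave the other two tags standing, and do not pick up or shift the loose parts lying about.

Things in the scene. Friction and masses are not known exactly. Their poses are not given: they have to be found in the camera images.
- board: Fixed plywood board, 280 (x) x 520 (y) x 12 mm, screwed to the bench, carrying the three mounts in a row along its y axis. Origin: centre of its underside; its +y points roughly to the robot's left. The row order along its y (from +y = left to -y = right) is the left-to-right order; neighbours are about 170 mm apart.
- mount_a: Spring mount: steel base plate 120 (x) x 80 (y) x 8 mm bolted to the board, with a round pad on a coil spring and, on its +x side, a hinged aluminium tag. Origin: centre of the plate's underside (12 mm above the bench); z up, +x from the pad to the tag. The three mounts look the same; which of them stands where changes, and the springs differ; the letters tell nothing.
- pad_a_top (a point): Centre of the top face of the pad of mount_a: a rubber-topped steel cap 60 mm across (rubber 56 mm), at mount x = -30 mm, y = 0, 78 mm above the mount's underside when free. It moves with the pad.
- pad_a (a joint): How far the pad of mount_a is pressed down, m: 0 free, 0.015 at the stop. It springs back by itself. All three start to give at about 1.2 N; reaching the stop takes about 4 N on the softest, 10 N on the next and 19 N on the hardest (200, 600 and 1200 N/m).
- tag_a_mid (a point): Middle of mount_a's tag, a rounded aluminium plate 52 x 40 x 3 mm, 30 mm from its hinge. Hinge: along mount y at mount x = 14 mm, 18 mm above the mount's underside. At joint 0 the tag rises from it towards +x, 0.87 rad above level; pushed down from above it turns until level (this point then at mount x = 44 mm, 18 mm up, tag's top face at 19.5 mm), against a stop.
- tag_a (a joint): Angle of the tag of mount_a, rad: 0 standing up at 0.87 rad above level, 0.87 pushed down level. It starts between 0 and 0.15 and stays where it is left (about 2 N at the middle moves it).
- mount_b: Spring mount: steel base plate 120 (x) x 80 (y) x 8 mm bolted to the board, with a round pad on a coil spring and, on its +x side, a hinged aluminium tag. Origin: centre of the plate's underside (12 mm above the bench); z up, +x from the pad to the tag. The three mounts look the same; which of them stands where changes, and the springs differ; the letters tell nothing.
- pad_b_top (a point): Centre of the top face of the pad of mount_b: a rubber-topped steel cap 60 mm across (rubber 56 mm), at mount x = -30 mm, y = 0, 78 mm above the mount's underside when free. It moves with the pad.
- pad_b (a joint): How far the pad of mount_b is pressed down, m: 0 free, 0.015 at the stop. It springs back by itself. All three start to give at about 1.2 N; reaching the stop takes about 4 N on the softest, 10 N on the next and 19 N on the hardest (200, 600 and 1200 N/m).
- tag_b_mid (a point): Middle of mount_b's tag, a rounded aluminium plate 52 x 40 x 3 mm, 30 mm from its hinge. Hinge: along mount y at mount x = 14 mm, 18 mm above the mount's underside. At joint 0 the tag rises from it towards +x, 0.87 rad above level; pushed down from above it turns until level (this point then at mount x = 44 mm, 18 mm up, tag's top face at 19.5 mm), against a stop.
- tag_b (a joint): Angle of the tag of mount_b, rad: 0 standing up at 0.87 rad above level, 0.87 pushed down level. It starts between 0 and 0.15 and stays where it is left (about 2 N at the middle moves it).
- mount_c: Spring mount: steel base plate 120 (x) x 80 (y) x 8 mm bolted to the board, with a round pad on a coil spring and, on its +x side, a hinged aluminium tag. Origin: centre of the plate's underside (12 mm above the bench); z up, +x from the pad to the tag. The three mounts look the same; which of them stands where changes, and the springs differ; the letters tell nothing.
- pad_c_top (a point): Centre of the top face of the pad of mount_c: a rubber-topped steel cap 60 mm across (rubber 56 mm), at mount x = -30 mm, y = 0, 78 mm above the mount's underside when free. It moves with the pad.
- pad_c (a joint): How far the pad of mount_c is pressed down, m: 0 free, 0.015 at the stop. It springs back by itself. All three start to give at about 1.2 N; reaching the stop takes about 4 N on the softest, 10 N on the next and 19 N on the hardest (200, 600 and 1200 N/m).
- tag_c_mid (a point): Middle of mount_c's tag, a rounded aluminium plate 52 x 40 x 3 mm, 30 mm from its hinge. Hinge: along mount y at mount x = 14 mm, 18 mm above the mount's underside. At joint 0 the tag rises from it towards +x, 0.87 rad above level; pushed down from above it turns until level (this point then at mount x = 44 mm, 18 mm up, tag's top face at 19.5 mm), against a stop.
- tag_c (a joint): Angle of the tag of mount_c, rad: 0 standing up at 0.87 rad above level, 0.87 pushed down level. It starts between 0 and 0.15 and stays where it is left (about 2 N at the middle moves it).
- bushing: Bystander: loose rubber bushing, 36 mm across, 45 mm tall, standing on the board. Origin: centre of its underside.
- bearing: Bystander: loose steel bearing ring, 48 mm across, 16 mm tall, lying on the board. Origin: centre of its underside.
- spray: Bystander: spray can, 60 mm across, 170 mm tall, standing on the bench to the right of the board. Origin: centre of its underside.
- wrench: Bystander: steel wrench lying on the bench to the left of the board. Origin: underside of its middle.

How it is judged:
By the outcome, as a careful person would: the job done as asked, in the order asked, and still so for the second after the job is handed in, with the robot touching nothing.
It also fails if it takes over 53 s, if anything falls off the work surface, if the arm or the gripper's body presses on something with over 40 N, if the wrist force passes 120 N, or if a joint passes its speed limit or range.

## Robot

A 6-joint arm with a two-finger parallel gripper is mounted at the origin on the work surface. World frame = base frame: x ahead of the robot, y to its left, z up, the work surface at z = 0. Lengths are in m, angles in rad, forces in N, time in s.
With the tool pointing down it reaches from about 0.3 to 0.875 m from the base axis. Payload 6.4 kg.
Tool frame: the origin (TCP) lies between the finger pads; the fingertips stand 11 mm ahead of it and the grasp point (between the pads) lies 8 mm behind it (ctrl.tcp_to_tips is the distance from the TCP to the fingertips, in m); x points along the fingers, z is the direction in which the jaws open and shut, and the axes are right-handed (so a half turn about x gives the same grasp; the last joint's range is limited). The gripper opens to 85 mm and grips with 20 to 120 N. Pads are 22 mm wide; open, the fingers measure 114 mm over their backs; the gripper's body (76 mm by 85 mm) begins 54 mm behind the grasp point. The pads swing forward as they close: fully open they stand 13 mm farther back than shut.
Start: joints at [0.933, 0.181, 1.607, -0, 1.354, -0.206], TCP at [0.241, 0.522, 0.242] pointing down, gripper open.
Joint ranges: [-2.99, 2.99], [-0.89, 2.07], [0.3, 2.58], [-1.14, 4.28], [0, 2.63], [-3.12, 3.12]. Speed limits (rad/s): [2.57, 2.57, 3.01, 3.14, 3.14, 3.14].

## Interface

Orientations are given as a unit quaternion [w, x, y, z].
In Python, from bench import ctrl, eyes, hand_in gives the robot as it stands. The module is installed in compiled form; this text tells all that it offers.
- The arm moves only by the tool step_arm, never from a script. Its arguments are lists of equal length, an entry for each row: "xyz": the shift along the world's x, y, z in mm, a list of three; "spin": the turn about the world's z in rad; "fingers": the opening in per cent of the stroke, from 0 (shut) to 100 (fully open). A call has 1 to 10 rows; each row is the pose to reach, as a shift and turn from the pose commanded when the call began; what a row does not reach only later rows make up. A row lasts 1/10 s, in which the tool goes at most 50 mm and 8.59 degrees, less where a joint would pass 70% of its speed; a pose out of reach is approached as far as the arm can. A call with a gripper value outside its range is refused whole. The fingers move at their own pace and stop on an object; the grip force is fixed at half the most. Time passes only in rows, so rows that repeat a pose let the fingers close. It gives the time, the measured TCP pose, the force and the opening at its end, in the units of the state.
- ctrl.get_obs(): the state, without advancing time (a new reading comes with each control period).
- eyes.camera(name): name is "side" or "top" or "wrist"; returns the picture (384x512x3 uint8, red, green, blue); there is no depth.
- eyes.camera_model(name): a dict with "vertical_fov" (degrees; the focal length in pixels is half the picture's height over the tangent of half this angle, whatever the lens; pixels are square), "cx", "cy" (the principal point, pixels), "dist_coeffs" ([k1, k2, p1, p2, k3] as OpenCV has them; the pictures are not rectified), "pose" (4x4, takes a point from camera to world coordinates); the wrist camera has in their place "tool_from_camera" (4x4, takes a point from camera to tool coordinates, whose origin is the TCP and whose axes are the tool frame's). Camera axes: x right, y up, looking along -z (the intrinsics and any distortion apply to the point x, -y, -z); pixel columns grow to the right and rows downward; lengths in m; the calibration is good to about 2 mm. A picture is of the moment at which its call begins: read the wrist's pose just before it. camera_model takes no time and is no camera call.
- hand_in(): hands the job in, once; it reports no verdict.
The state is a dict: "time_s": time; "q": joint angles; "dq": joint speeds; "joint_efforts": joint torques, N m; "eef_pos": TCP position; "eef_rot": TCP orientation; "wrist_force": force on the tool from outside, world axes, zero at the start; "torque": the same for the moment, N m; "opening": opening from 0.0 (shut) to 1.0 (fully open).
Only numpy, scipy, OpenCV 4.12 (cv2) and the standard library are available. Lean on these libraries where they do the work, as an engineer would, in place of code of your own. Each camera call takes 0.05 s, during which the arm holds its last target.

## Working session

There is one attempt and no reset: what is moved stays moved. The work goes in short steps, Python scripts to look and compute and a tool call to move; the robot and the scene stay as the last step left them, time stands still between calls to the robot, and variables do not carry over. Pictures are saved under pics/ and viewed, and the job is handed in when it is done.

Besides the shell and the picture viewer there is one more tool, called after "Call:" as name([rows], argument=value, ...), one row to a line, values as JSON. step_arm: Moves the arm, as the interface text tells. Its arguments: {"type":"object","properties":{"xyz":{"type":"array"},"spin":{"type":"array"},"fingers":{"type":"array"}},"required":["xyz","spin","fingers"]}

```bash
mkdir -p pics; python3 - <<'E'
from bench import ctrl, eyes
import cv2
o=ctrl.get_obs(); print({k:(v if isinstance(v,float) else [round(float(x),4) for x in v] if hasattr(v,'__len__') else v) for k,v in o.items()}, ctrl.tcp_to_tips)
for n in ("top","side"):
    cv2.imwrite(f"pics/{n}0.png",eyes.camera(n)[:,:,::-1]); print(eyes.camera_model(n))
print(eyes.camera_model("wrist"))
E
```

```text
{'time_s': 0.0, 'q': [0.9327, 0.1816, 1.6081, 0.0, 1.3538, -0.2063], 'dq': [-0.0011, -0.0001, -0.0005, -0.0036, -0.0002, 0.0014], 'joint_efforts': [-0.0005, -44.4871, -35.1339, -0.0004, 0.0091, 0.0], 'eef_pos': [0.2403, 0.5218, 0.2414], 'eef_rot': [0.5949, -0.3815, 0.5961, 0.3811], 'wrist_force': [-0.5251, -0.9372, 0.28], 'torque': [0.0054, 0.0012, 0.0011], 'opening': 1.000632273371812} 0.011
{'vertical_fov': 48.58162423095327, 'cx': 273.6483724311705, 'cy': 190.42954388540008, 'dist_coeffs': array([-0.04291121,  0.        ,  0.        ,  0.        ,  0.        ]), 'pose': array([[-3.76639894e-03,  9.93503445e-01, -1.13739701e-01,
         3.52450425e-01],
       [-9.99992684e-01, -3.81795836e-03, -2.35479718e-04,
         1.74539733e-02],
       [-6.68203352e-04,  1.13737982e-01,  9.93510556e-01,
         1.38636693e+00],
       [ 0.00000000e+00,  0.00000000e+00,  0.00000000e+00,
         1.00000000e+00]])}
{'vertical_fov': 47.973742223169076, 'cx': 258.09647323522864, 'cy': 192.5092124179007, 'dist_coeffs': array([-0.09311104,  0.        ,  0.        ,  0.        ,  0.        ]), 'pose': array([[ 0.88730151,  0.2671446 , -0.37593856,  0.01046424],
       [-0.46099909,  0.53719727, -0.70632777, -0.93962815],
       [ 0.01326152,  0.80003303,  0.59980937,  0.87560945],
       [ 0.        ,  0.        ,  0.        ,  1.        ]])}
{'vertical_fov': 71.55545837936033, 'cx': 256.4831115885478, 'cy': 190.29010239503546, 'dist_coeffs': array([-0.042829,  0.      ,  0.      ,  0.      ,  0.      ]), 'tool_from_camera': array([[ 5.25750535e-04,  3.24203884e-01, -9.45987085e-01,
        -1.29896209e-01],
       [-6.15184100e-04,  9.45987142e-01,  3.24203562e-01,
         8.30444998e-02],
       [ 9.99999673e-01,  4.11506018e-04,  6.96798320e-04,
         4.27477567e-04],
       [ 0.00000000e+00,  0.00000000e+00,  0.00000000e+00,
         1.00000000e+00]])}
```

View pics/top0.png

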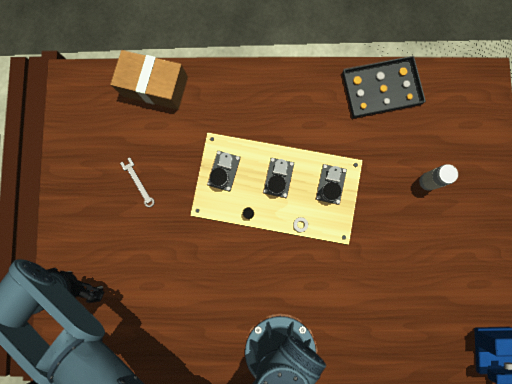

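View pics/side0.png

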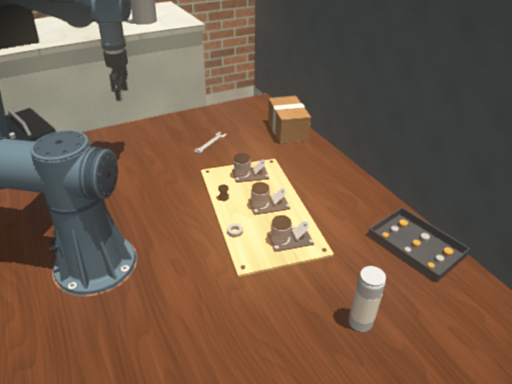

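```bash
python3 -c "
import cv2
a=cv2.imread('pics/top0.png')[100:330,160:420]
cv2.imwrite('pics/top0c.png',cv2.resize(a,None,fx=2.6,fy=2.6,interpolation=2))"
```

```text
(no output)
```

View pics/top0c.png

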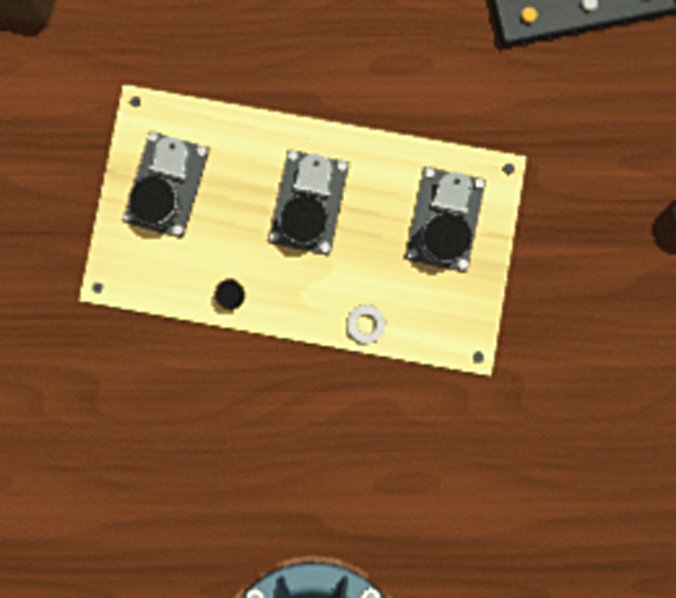

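```bash
cat > h.py <<'E'
import numpy as np, cv2
from bench import ctrl, eyes
def ray(m,uv,pose=None):
    f=192/np.tan(np.radians(m['vertical_fov'])/2)
    K=np.array([[f,0,m['cx']],[0,f,m['cy']],[0,0,1.]])
    p=cv2.undistortPoints(np.array([[uv]],float),K,np.array(m['dist_coeffs']))[0,0]
    P=m['pose'] if pose is None else pose
    d=P[:3,:3]@np.array([p[0],-p[1],-1]); return P[:3,3],d
def onz(m,uv,z,pose=None):
    c,d=ray(m,uv,pose); return c+d*(z-c[2])/d[2]
def proj(m,X,pose=None):
    f=192/np.tan(np.radians(m['vertical_fov'])/2)
    K=np.array([[f,0,m['cx']],[0,f,m['cy']],[0,0,1.]])
    P=m['pose'] if pose is None else pose
    c=(np.asarray(X)-P[:3,3])@P[:3,:3]; c=c*[1,-1,-1]
    return cv2.projectPoints(c.reshape(-1,1,3),np.zeros(3),np.zeros(3),K,np.array(m['dist_coeffs']))[0][:,0]
E
python3 - <<'E'
from h import *
np.set_printoptions(precision=4,suppress=True)
m=eyes.camera_model('top')
t=lambda u:(160+(u[0]+.5)/2.6-.5,100+(u[1]+.5)/2.6-.5)
for n,pad,b in [('L',(152,199),[(153,135),(203,151),(181,232),(130,216)]),('M',(302,217),[(292,155),(342,166),(325,249),(274,239)]),('R',(448,238),[(429,173),(479,184),(462,265),(410,255)])]:
    P=onz(m,t(pad),.090); B=np.array([onz(m,t(u),.022) for u in b]); c=B.mean(0)
    v=(B[0]-B[3]+B[1]-B[2])/2; yaw=np.arctan2(v[1],v[0])
    print(n,P,c,yaw, 'pad from plate',c[:2]-.03*np.array([np.cos(yaw),np.sin(yaw)]))
C=[onz(m,t(u),.012) for u in [(122,86),(526,156),(492,376),(80,300)]]
print(C); v=C[0]-C[1];print('board yaw',np.arctan2(-v[0],v[1]),np.linalg.norm(v))
E
python3 -c "
import cv2
a=cv2.imread('pics/side0.png')[140:270,190:340]
cv2.imwrite('pics/side0c.png',cv2.resize(a,None,fx=4,fy=4,interpolation=2))"
```

```text
L [0.5456 0.1886 0.09  ] [0.5754 0.1793 0.022 ] -0.25908162955017655 pad from plate [0.5464 0.187 ]
M [0.5233 0.0109 0.09  ] [0.5511 0.0027 0.022 ] -0.20953583557168243 pad from plate [0.5217 0.0089]
R [ 0.4977 -0.1613  0.09  ] [ 0.529  -0.1674  0.022 ] -0.23440495755799423 pad from plate [ 0.4999 -0.1605]
[array([0.7027, 0.2389, 0.012 ]), array([ 0.6103, -0.2729,  0.012 ]), array([ 0.3347, -0.2233,  0.012 ]), array([0.4305, 0.2873, 0.012 ])]
board yaw -0.17863668123092996 0.5200477119820255
```

View pics/side0c.png

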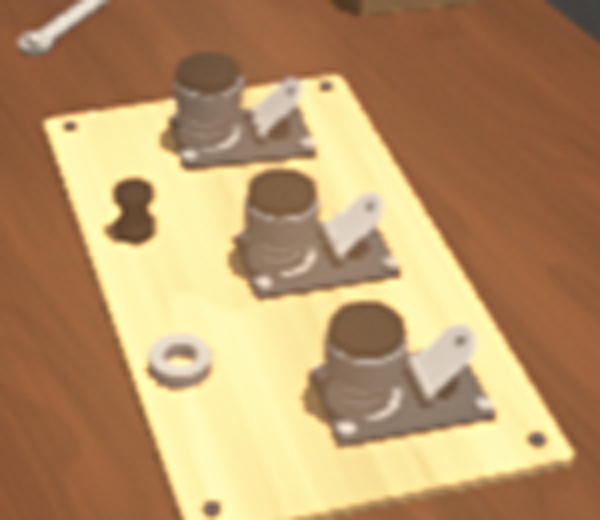

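```bash
python3 - <<'E'
from scipy.spatial.transform import Rotation as R
w,x,y,z=0.5949,-0.3815,0.5961,0.3811
M=R.from_quat([x,y,z,w]).as_matrix();print(M.round(3))
E
```

```text
[[-0.001 -0.908  0.418]
 [-0.001  0.418  0.908]
 [-1.     0.    -0.002]]
```

Call:
step_arm([
  [50,-10,0],
  [90,-45,0],
  [125,-80,0],
  [160,-115,0],
  [190,-155,0],
  [220,-195,0],
  [250,-235,-20],
  [275,-275,-40],
  [300,-310,-60],
  [306,-334,-80],
], spin=[0,0,0,0,0,0,0,0,0,0], fingers=[0,0,0,0,0,0,0,0,0,0])

```text
time_s: 1.1
eef_pos: [0.5487, 0.1855, 0.1616]
eef_rot: [0.596, -0.381, 0.596, 0.38]
wrist_force: [-0.1, -0.0, 0.3]
opening: -0.003
```

Call:
step_arm([
  [-3,2,-20],
  [-3,2,-20],
], spin=[0.12,0.2], fingers=[0,0])

```text
time_s: 1.3
eef_pos: [0.5412, 0.1886, 0.1382]
eef_rot: [0.552, -0.438, 0.556, 0.441]
wrist_force: [-0.4, 0.2, -0.1]
opening: 0.002
```

```bash
python3 - <<'E'
from h import *
o=ctrl.get_obs();print(o['time_s'],o['eef_pos'],o['eef_rot'],o['wrist_force'])
w=eyes.camera('wrist'); s=eyes.camera('side')
cv2.imwrite('pics/w1.png',w[:,:,::-1]); cv2.imwrite('pics/s1.png',cv2.resize(s[140:270,190:340,::-1],None,fx=4,fy=4,interpolation=2))
E
```

```text
1.3 [0.54117719 0.1885835  0.13817206] [ 0.55183967 -0.43792594  0.55629973  0.44070905] [-0.37687455  0.18128559 -0.12714436]
```

View pics/w1.png

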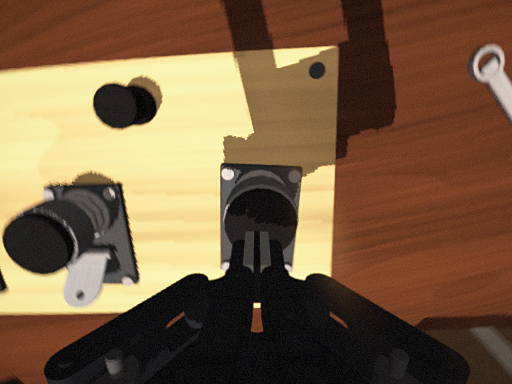

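View pics/s1.png

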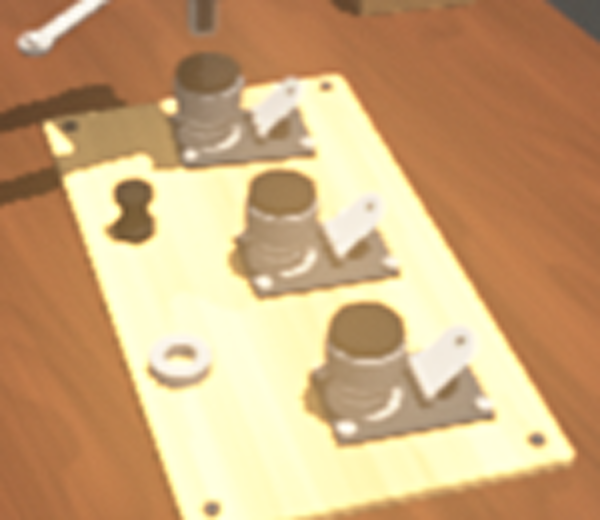

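```bash
python3 - <<'E'
from h import *
from scipy.spatial.transform import Rotation as R
o=ctrl.get_obs();m=eyes.camera_model('wrist')
T=np.eye(4);T[:3,:3]=R.from_quat(np.r_[o['eef_rot'][1:],o['eef_rot'][0]]).as_matrix();T[:3,3]=o['eef_pos'];P=T@m['tool_from_camera']
print(o['time_s'],o['eef_pos'])
for u in [(260,218),(224,218),(297,218),(260,184)]: print(onz(m,u,.09,P))
print('Mpad',onz(m,(40,237),.09,P), 'predicted pix', proj(m,[.546,.188,.09],P))
for u in [(228,174),(297,174)]: print(onz(m,u,.022,P))
E
```

```text
1.4 [0.54288585 0.18968902 0.14093388]
[0.54415889 0.19220852 0.09      ]
[0.53800898 0.16610769 0.09      ]
[0.55051601 0.21902755 0.09      ]
[0.51833511 0.19821025 0.09      ]
Mpad [0.52094123 0.01909481 0.09      ] predicted pix [[255.07469664 221.36720856]]
[0.52227627 0.16626294 0.022     ]
[0.53763886 0.2312595  0.022     ]
```

Call:
step_arm([
  [0,0,-20],
  [0,0,-35],
  [0,0,-40],
  [0,0,-43],
  [0,0,-45],
  [0,0,-47],
  [0,0,-49],
  [0,0,-50],
  [0,0,-50],
  [0,0,-50],
], spin=[0,0,0,0,0,0,0,0,0,0], fingers=[0,0,0,0,0,0,0,0,0,0])

```text
time_s: 2.4
eef_pos: [0.5439, 0.1904, 0.093]
eef_rot: [0.555, -0.439, 0.554, 0.439]
wrist_force: [-3.1, -0.5, 5.5]
opening: 0.001
```

Call:
step_arm([
  [0,0,-2],
  [0,0,-3],
  [0,0,-3],
  [0,0,-3],
], spin=[0,0,0,0], fingers=[0,0,0,0])

```text
time_s: 2.8
eef_pos: [0.5439, 0.1905, 0.0903]
eef_rot: [0.555, -0.439, 0.554, 0.439]
wrist_force: [-3.5, -0.4, 7.6]
opening: 0.001
```

Call:
step_arm([
  [0,0,20],
  [0,0,45],
  [-5,-40,50],
  [-11,-90,50],
  [-17,-135,50],
  [-22,-172,50],
  [-22,-178,40],
  [-22,-178,20],
  [-22,-178,13],
  [-22,-178,11],
], spin=[0,0,0,0,0,0,0,0,0,0], fingers=[0,0,0,0,0,0,0,0,0,0])

```text
time_s: 3.8
eef_pos: [0.521, 0.0127, 0.0994]
eef_rot: [0.554, -0.439, 0.555, 0.439]
wrist_force: [-2.2, 0.3, 2.5]
opening: 0.001
```

Call:
step_arm([
  [0,0,-3],
  [0,0,-5],
  [0,0,-7],
  [0,0,-9],
  [0,0,-11],
  [0,0,-11],
  [0,0,-11],
], spin=[0,0,0,0,0,0,0], fingers=[0,0,0,0,0,0,0])

```text
time_s: 4.5
eef_pos: [0.5218, 0.0128, 0.0909]
eef_rot: [0.554, -0.439, 0.554, 0.439]
wrist_force: [-8.8, -0.1, 13.6]
opening: -0.001
```

```bash
python3 - <<'E'
from h import *
o=ctrl.get_obs();print(o['time_s'],o['eef_pos'],o['eef_rot'],o['wrist_force'])
w=eyes.camera('wrist'); s=eyes.camera('side')
cv2.imwrite('pics/w2.png',w[:,:,::-1]); cv2.imwrite('pics/s2.png',cv2.resize(s[140:270,190:340,::-1],None,fx=4,fy=4,interpolation=2))
E
```

```text
4.5 [0.52175169 0.01280195 0.09086714] [ 0.55414259 -0.43919093  0.55426747  0.4391183 ] [-8.7780923  -0.11958039 13.61409303]
```

View pics/w2.png

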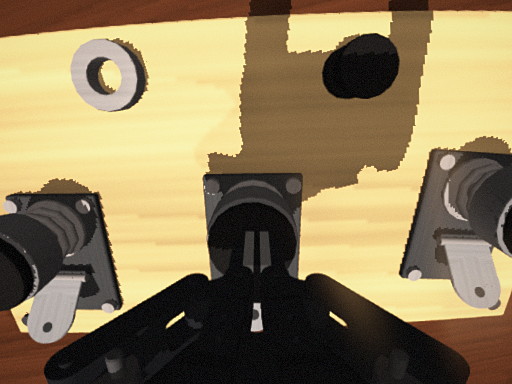

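View pics/s2.png

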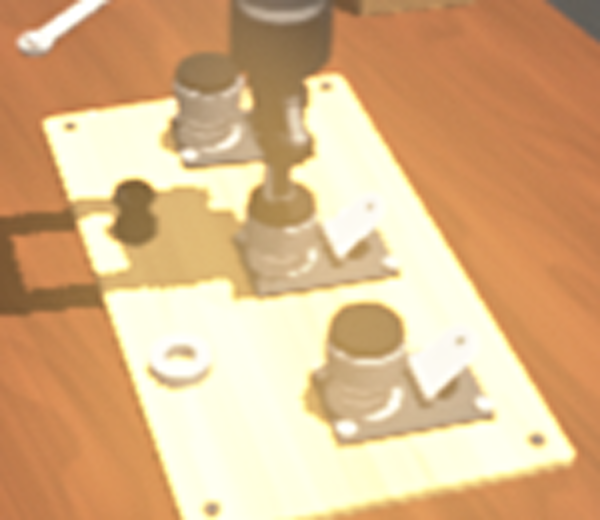

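Call:
step_arm([
  [0,0,20],
  [0,0,45],
  [-5,-40,50],
  [-11,-85,50],
  [-17,-130,50],
  [-24,-167,50],
  [-24,-173,40],
  [-24,-173,20],
  [-24,-173,12],
  [-24,-173,10],
], spin=[0,0,0,0,0,0,0,0,0,0], fingers=[0,0,0,0,0,0,0,0,0,0])

```text
time_s: 5.6
eef_pos: [0.4972, -0.1597, 0.0983]
eef_rot: [0.554, -0.438, 0.554, 0.44]
wrist_force: [-2.3, 0.5, 1.7]
opening: 0.001
```

Call:
step_arm([
  [0,0,-2],
  [0,0,-4],
  [0,0,-6],
  [0,0,-8],
  [0,0,-10],
  [0,0,-10],
  [0,0,-10],
], spin=[0,0,0,0,0,0,0], fingers=[0,0,0,0,0,0,0])

```text
time_s: 6.3
eef_pos: [0.4981, -0.1608, 0.0896]
eef_rot: [0.555, -0.439, 0.554, 0.439]
wrist_force: [1.7, 3.8, 3.2]
opening: 0.0
```

```bash
python3 - <<'E'
from h import *
o=ctrl.get_obs();print(o['time_s'],o['eef_pos'],o['eef_rot'],o['wrist_force'])
w=eyes.camera('wrist')
cv2.imwrite('pics/w3.png',w[:,:,::-1])
E
```

```text
6.3 [ 0.49806253 -0.16080541  0.08956507] [ 0.55470483 -0.43905497  0.55425712  0.4385571 ] [1.65879699 3.82031812 3.17566666]
```

View pics/w3.png

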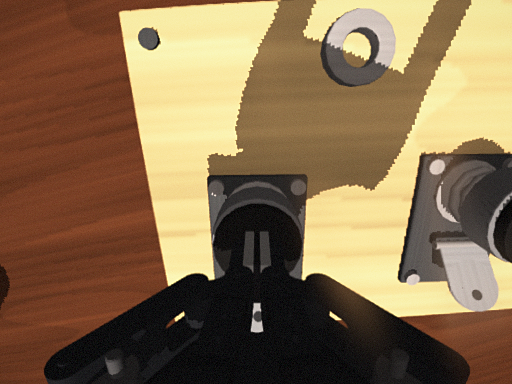

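Call:
step_arm([
  [0,0,25],
  [0,0,50],
  [25,-6,50],
  [60,-14,45],
  [68,-16,30],
  [68,-16,10],
  [68,-16,0],
  [68,-16,-8],
  [68,-16,-16],
  [68,-16,-24],
], spin=[0,0,0,0,0,0,0,0,0,0], fingers=[0,0,0,0,0,0,0,0,0,0])

```text
time_s: 7.35
eef_pos: [0.566, -0.1771, 0.0655]
eef_rot: [0.555, -0.439, 0.554, 0.438]
wrist_force: [-0.4, -0.1, 2.2]
opening: -0.001
```

```bash
python3 - <<'E'
from h import *
o=ctrl.get_obs();print(o['time_s'],o['eef_pos'],o['wrist_force'])
s=eyes.camera('side')
cv2.imwrite('pics/s4.png',cv2.resize(s[140:270,190:340,::-1],None,fx=4,fy=4,interpolation=2))
E
```

```text
7.35 [ 0.56595737 -0.17710171  0.06550106] [-0.35043976 -0.06585934  2.16148474]
```

View pics/s4.png

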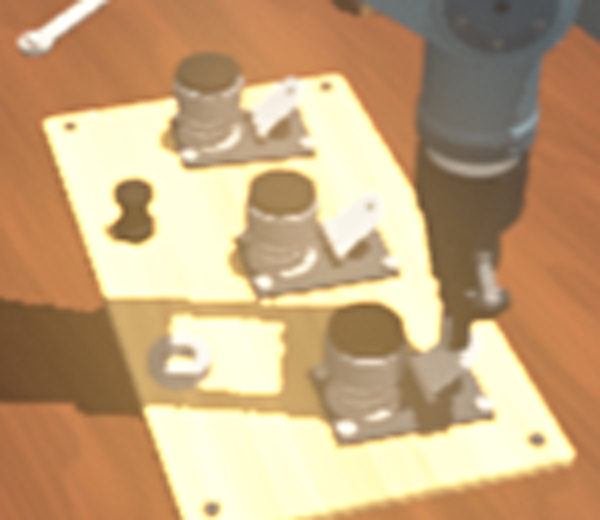

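Call:
step_arm([
  [0,0,-5],
  [0,0,-10],
  [0,0,-14],
  [0,0,-17],
  [0,0,-19],
  [0,0,-20],
  [0,0,-21],
  [0,0,-22],
  [0,0,-22],
], spin=[0,0,0,0,0,0,0,0,0], fingers=[0,0,0,0,0,0,0,0,0])

```text
time_s: 8.3
eef_pos: [0.5656, -0.1768, 0.0432]
eef_rot: [0.554, -0.439, 0.554, 0.439]
wrist_force: [1.1, -1.1, 1.5]
opening: -0.004
```

Not at the stop yet; go on by single millimetres.

Call:
step_arm([
  [0,0,-1],
  [0,0,-2],
  [0,0,-2],
], spin=[0,0,0], fingers=[0,0,0])

```text
time_s: 8.6
eef_pos: [0.5657, -0.1768, 0.0425]
eef_rot: [0.554, -0.439, 0.555, 0.439]
wrist_force: [-3.7, 0.9, 11.3]
opening: 0.0
```

Call:
step_arm([
  [0,0,-1],
  [0,0,-1],
], spin=[0,0], fingers=[0,0])

```text
time_s: 8.8
eef_pos: [0.5657, -0.1768, 0.0424]
eef_rot: [0.554, -0.439, 0.555, 0.439]
wrist_force: [-6.1, 1.9, 19.3]
opening: 0.001
```

Call:
step_arm([
  [0,0,10],
  [0,0,35],
  [0,0,70],
  [0,0,98],
  [-30,8,98],
  [-65,15,98],
  [-68,16,98],
], spin=[0,0,0,0,0,0,0], fingers=[0,0,0,0,0,0,0])

```text
time_s: 9.5
eef_pos: [0.4933, -0.1587, 0.1369]
eef_rot: [0.554, -0.437, 0.555, 0.441]
wrist_force: [0.5, -0.6, 0.3]
opening: -0.001
```

```bash
python3 - <<'E'
from h import *
o=ctrl.get_obs();print(o['time_s'],o['eef_pos'],o['wrist_force'])
s=eyes.camera('side')
cv2.imwrite('pics/s5.png',cv2.resize(s[140:270,190:340,::-1],None,fx=4,fy=4,interpolation=2))
E
```

```text
9.5 [ 0.49333253 -0.1587219   0.13686395] [ 0.53611056 -0.59428733  0.3490275 ]
```

View pics/s5.png

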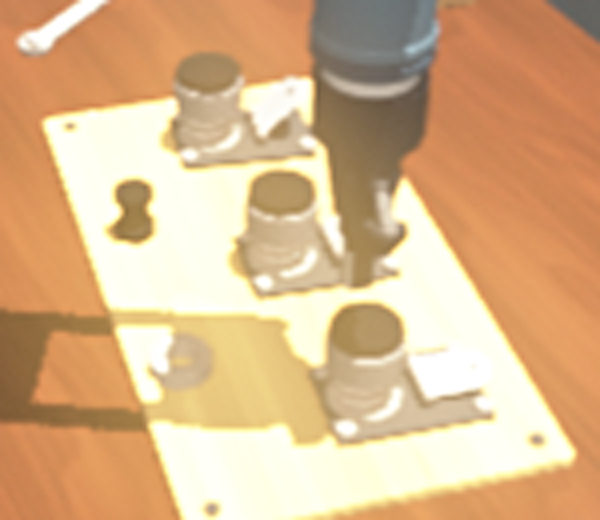

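Call:
step_arm([
  [0,0,-15],
  [0,0,-27],
  [0,0,-32],
  [0,0,-33],
  [0,0,-34],
  [0,0,-34.5],
  [0,0,-35],
  [0,0,-35.5],
  [0,0,-36],
  [0,0,-36.5],
], spin=[0,0,0,0,0,0,0,0,0,0], fingers=[0,0,0,0,0,0,0,0,0,0])

```text
time_s: 10.55
eef_pos: [0.4977, -0.1608, 0.1019]
eef_rot: [0.554, -0.439, 0.554, 0.439]
wrist_force: [-0.0, -0.1, -0.5]
opening: 0.001
```

Call:
step_arm([
  [0,0,-0.5],
  [0,0,-1],
  [0,0,-1.5],
  [0,0,-2],
  [0,0,-2.5],
  [0,0,-3],
  [0,0,-3.5],
  [0,0,-4],
  [0,0,-4.5],
  [0,0,-5],
], spin=[0,0,0,0,0,0,0,0,0,0], fingers=[0,0,0,0,0,0,0,0,0,0])

```text
time_s: 11.55
eef_pos: [0.4977, -0.1608, 0.0968]
eef_rot: [0.554, -0.439, 0.554, 0.439]
wrist_force: [-0.6, 0.3, 2.2]
opening: 0.0
```

Call:
step_arm([
  [0,0,-0.5],
  [0,0,-1],
  [0,0,-1.5],
  [0,0,-2],
  [0,0,-2.5],
  [0,0,-3],
  [0,0,-3.5],
  [0,0,-4],
  [0,0,-4.5],
  [0,0,-5],
], spin=[0,0,0,0,0,0,0,0,0,0], fingers=[0,0,0,0,0,0,0,0,0,0])

```text
time_s: 12.55
eef_pos: [0.4977, -0.1608, 0.0918]
eef_rot: [0.554, -0.439, 0.554, 0.439]
wrist_force: [-1.1, -0.2, 3.0]
opening: 0.004
```

Call:
step_arm([
  [0,0,-0.5],
  [0,0,-1],
  [0,0,-1.5],
  [0,0,-2],
  [0,0,-2.5],
  [0,0,-3],
  [0,0,-3.5],
  [0,0,-4],
  [0,0,-4.5],
  [0,0,-5],
], spin=[0,0,0,0,0,0,0,0,0,0], fingers=[0,0,0,0,0,0,0,0,0,0])

```text
time_s: 13.55
eef_pos: [0.4976, -0.1608, 0.0868]
eef_rot: [0.554, -0.439, 0.554, 0.439]
wrist_force: [-0.5, 1.0, 4.0]
opening: -0.004
```

Call:
step_arm([
  [0,0,-0.5],
  [0,0,-1],
  [0,0,-1.5],
  [0,0,-2],
  [0,0,-2],
  [0,0,-2],
], spin=[0,0,0,0,0,0], fingers=[0,0,0,0,0,0])

```text
time_s: 14.15
eef_pos: [0.4977, -0.1608, 0.0859]
eef_rot: [0.554, -0.439, 0.554, 0.439]
wrist_force: [-5.5, 2.1, 13.7]
opening: 0.0
```

Call:
step_arm([
  [0,0,2],
  [0,0,6],
  [0,0,10],
  [0,0,14],
  [0,0,18],
  [0,0,30],
  [0,0,60],
  [0,0,100],
  [-15,0,130],
  [-40,0,150],
], spin=[0,0,0,0,0,0,0,0,0,0], fingers=[0,0,0,0,0,0,0,0,0,0])

```text
time_s: 15.15
eef_pos: [0.4586, -0.1613, 0.2381]
eef_rot: [0.555, -0.44, 0.554, 0.438]
wrist_force: [-0.3, -0.5, 0.5]
opening: -0.005
```

Call:
step_arm([
  [-30,0,20],
  [-60,0,40],
  [-90,0,50],
  [-100,0,50],
  [-100,0,50],
  [-100,0,50],
], spin=[0,0,0,0,0,0], fingers=[0,0,0,0,0,0])

```text
time_s: 15.75
eef_pos: [0.358, -0.1608, 0.2845]
eef_rot: [0.555, -0.439, 0.554, 0.439]
wrist_force: [-0.2, -0.4, -0.3]
opening: -0.001
```

```bash
python3 - <<'E'
from h import *
o=ctrl.get_obs();print(o['time_s'],o['eef_pos'],o['wrist_force'])
s=eyes.camera('side');t=eyes.camera('top')
a=cv2.resize(s[140:270,190:340,::-1],None,fx=2.6,fy=2.6,interpolation=2);b=cv2.resize(t[110:240,180:330+50,::-1],None,fx=2,fy=2.6)
cv2.imwrite('pics/s6.png',np.hstack([a,b])[:,:800])
E
```

```text
15.75 [ 0.35803115 -0.16075451  0.28448957] [-0.20785624 -0.36873125 -0.27286776]
```

View pics/s6.png

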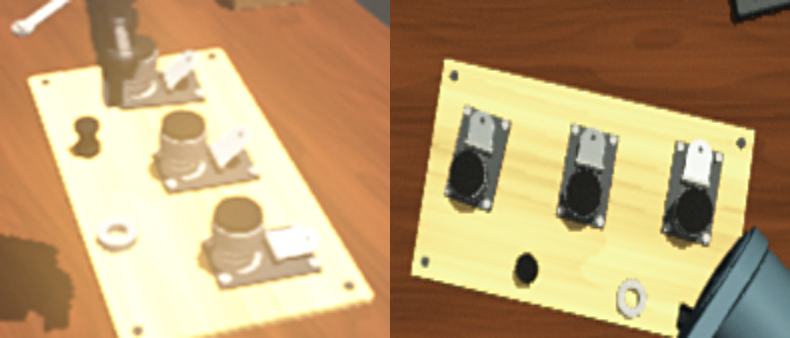

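The right tag is level, the other two tags are standing, and the loose parts have not moved. The arm is clear.

```bash
python3 -c "
from bench import hand_in
print(hand_in())"
```

```text
the job is handed in; nothing more can be done
None
```

The job is done and handed in at about 16 s: the right mount has the softest spring, and only its tag was pushed down.

| Mount (left to right) | Pressed | Force | Spring |
|---|---|---|---|
| Left | about 10.7 mm | 7.6 N | about 600 N/m |
| Middle | about 10 mm | 13.6 N | about 1200 N/m |
| Right | about 11.4 mm | 3.2 N | about 200 N/m, the softest |

- **Tag:** I pushed the right tag down until it met its stop, with the fingertip at about 31.5 mm, as expected for a level tag. I then pressed lightly to 19 N to make sure.
- **Check press:** I pressed the right pad slowly, about 4 N at 14 mm. It reached its stop at about 15 mm, where the force rose to 13.7 N. I then released it and moved clear.
- **Last checks:** The final pictures show the right tag level, the other two tags standing and the bushing and bearing where they were. The wrist force was back near zero. The spray can and most of the wrench were outside the final crops, but the arm never went near them.
- **Side forces:** Sideways forces of up to about 9 N showed during the presses, probably fingertip friction on the rubber. They did not affect the ranking.

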